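# Lay out the tasting flight on the paddle

## Task

Lay out the tasting flight: move the four coloured shot glasses from the lower step of the bottle rack onto the flight paddle, one upright in each well, in the same left-to-right order in which they and their matching bottles stand on the rack. Set each glass down into its well rather than dropping it, let go, and leave the bottles standing where they are.

Things in the scene. Friction and masses are not known exactly. Their poses are not given: they have to be found in the camera images.
- rack: Fixed teak two-step rack, 350 mm along y, left or right on the table. Lower step: black mat, top 22 mm up, x -68 to +57 mm, with the 4 glasses in a row along y, 80 mm apart. Upper step: top 55 mm up, x 95 to 205 mm, lip 67 and rear rail 105 mm high, with the 4 bottles. Origin: table level under the middle of the glass row; x away from the robot (within 15 deg), y to its left, z up.
- paddle: Fixed teak flight paddle, board 100 (x) by 316 (y) by 20 mm thick, 110 mm long handle at the +y end. Four round dark-floored wells 58 mm across, 8 mm deep (floor 12 mm above the table) in a row at x = 0, y = +114, +38, -38, -114 mm. Origin: table level under the middle of the row; x away from the robot (within 15 deg), y to its left, towards the handle, z up.
- glass_red: Frosted acrylic shot glass, red, 62 mm high, outside diameter 40 mm at the foot widening to 48 mm at the rim, wall 3 mm, 10 mm thick bottom, 40 to 85 g. Origin: centre of its underside, z up through the mouth. It starts upright on the rack's lower step, in front of the bottle of its own colour.
- glass_yellow: Frosted acrylic shot glass, yellow, 62 mm high, outside diameter 40 mm at the foot widening to 48 mm at the rim, wall 3 mm, 10 mm thick bottom, 40 to 85 g. Origin: centre of its underside, z up through the mouth. It starts upright on the rack's lower step, in front of the bottle of its own colour.
- glass_blue: Frosted acrylic shot glass, blue, 62 mm high, outside diameter 40 mm at the foot widening to 48 mm at the rim, wall 3 mm, 10 mm thick bottom, 40 to 85 g. Origin: centre of its underside, z up through the mouth. It starts upright on the rack's lower step, in front of the bottle of its own colour.
- glass_white: Frosted acrylic shot glass, milky white, 62 mm high, outside diameter 40 mm at the foot widening to 48 mm at the rim, wall 3 mm, 10 mm thick bottom, 40 to 85 g. Origin: centre of its underside, z up through the mouth. It starts upright on the rack's lower step, in front of the bottle of its own colour.
- bottle_red: Infusion bottle, red with a swing-top stopper of the same colour, 58 mm diameter, 168 mm high with its wire, 0.45 kg, standing loose on the rack's upper step about 155 mm behind the glass of its colour. Origin: centre of its underside, z up. Stays where it is.
- bottle_yellow: Infusion bottle, yellow with a swing-top stopper of the same colour, 58 mm diameter, 168 mm high with its wire, 0.45 kg, standing loose on the rack's upper step about 155 mm behind the glass of its colour. Origin: centre of its underside, z up. Stays where it is.
- bottle_blue: Infusion bottle, blue with a swing-top stopper of the same colour, 58 mm diameter, 168 mm high with its wire, 0.45 kg, standing loose on the rack's upper step about 155 mm behind the glass of its colour. Origin: centre of its underside, z up. Stays where it is.
- bottle_white: Infusion bottle, milky white with a swing-top stopper of the same colour, 58 mm diameter, 168 mm high with its wire, 0.45 kg, standing loose on the rack's upper step about 155 mm behind the glass of its colour. Origin: centre of its underside, z up. Stays where it is.
Things that resemble listed ones, but are neither listed nor needed, are in the scene too. What is shaped like the glass_red but black or turquoise is not meant.

How it is judged:
By the outcome, as a careful person would: the job done as asked, in the order asked, and still so for the second after the job is handed in, with the robot touching nothing.
It also fails if it takes over 128 s, if anything falls off the work surface, if the arm or the gripper's body presses on something with over 40 N, if the wrist force passes 120 N, or if a joint passes its speed limit or range.

## Robot

A 7-joint arm with a two-finger parallel gripper is mounted at the origin on the work surface. World frame = base frame: x ahead of the robot, y to its left, z up, the work surface at z = 0. Lengths are in m, angles in rad, forces in N, time in s.
With the tool pointing down it reaches from about 0.4 to 0.75 m from the base axis. Payload 19.5 kg.
Tool frame: the origin (TCP) lies on the centre line of the jaws, within the pads' length; the fingertips stand 14 mm ahead of it and the grasp point (between the pads) lies 5 mm behind it (ctrl.finger_overhang is the distance from the TCP to the fingertips, in m); z points along the fingers, x is the direction in which the jaws open and shut, and the axes are right-handed (so a half turn about z gives the same grasp; the last joint's range is limited). The gripper opens to 85 mm and grips with 20 to 120 N. Pads are 22 mm wide; open, the fingers measure 114 mm over their backs; the gripper's body (76 mm by 85 mm) begins 54 mm behind the grasp point. The pads swing forward as they close: fully open they stand 13 mm farther back than shut.
Start: joints at [-1.367, 0.707, -0.028, 1.485, 0.022, 0.951, -0.075], TCP at [0.14, 0.558, 0.245] pointing down, gripper open.
Joint ranges: [-2.71, 2.71], [-0.32, 2.16], [-1.57, 1.52], [0, 2.45], [-1.46, 4.6], [0, 2.02], [-2.83, 2.83]. Speed limits (rad/s): [1.89, 1.89, 2.57, 2.57, 3.01, 3.01, 3.01].

## Interface

Orientations are given as a 3x3 rotation matrix whose columns are the frame's x, y, z axes.
In Python, from rig import ctrl gives the robot as it stands.
- The arm moves only by the tool move_arm, never from a script. Its argument "steps" is one flat list of numbers, 7 for each row, row after row: the shift along the tool's x, y, z in m, then the turn, a rotation vector about the tool's x, y, z in rad, then the opening, from -1 (shut) to 1 (fully open), so that 0 is half open. In form: [x, y, z, ax, ay, az, jaw, x, y, z, ax, ay, az, jaw, ...]. A call has 1 to 8 rows; each row is the pose to reach, as a shift and turn from the pose measured when the call began, along the tool's axes at that moment; what a row does not reach only later rows make up. A row lasts 1/8 s, in which the tool goes at most 62.5 mm and 10.7 degrees, less where a joint would pass 70% of its speed; a pose out of reach is approached as far as the arm can. A call with a gripper value outside its range is refused whole. The fingers move at their own pace and stop on an object; "newtons" is the grip in N (left out, the last holds). Time passes only in rows, so rows that repeat a pose let the fingers close. It gives the time, the measured TCP pose, the force and the opening at its end, in the units of the state.
- ctrl.state(): the state, without advancing time (a new reading comes with each control period).
- ctrl.snapshot(name): name is "side" or "top" or "wrist"; returns the picture (384x512x3 uint8, red, green, blue); there is no depth.
- ctrl.camera_params(name): a dict with "fx", "fy", "cx", "cy" (pixels), "xyz" and "attitude" of the camera in the world. Camera axes: x right, y down, z forward; pixel columns grow to the right and rows downward; lengths in m; the calibration is good to about 2 mm. A picture is of the moment at which its call begins: read the wrist's pose just before it. camera_params takes no time and is no camera call; for the wrist camera it gives the pose at the moment of the call.
- ctrl.hand_in(): hands the job in, once; it reports no verdict.
The state is a dict: "clock": time; "qpos": joint angles; "joint_velocities": joint speeds; "joint_torque": joint torques, N m; "tool_pos": TCP position; "tcp_rot": TCP orientation; "wrist_force": force on the tool from outside, world axes, zero at the start; "moment": the same for the moment, N m; "width": opening from 0.0 (shut) to 1.0 (fully open).
Only numpy, scipy, OpenCV 4.12 (cv2) and the standard library are available. Lean on these libraries where they do the work, as an engineer would, in place of code of your own. Each camera call takes 0.05 s, during which the arm holds its last target. There are 200 camera calls.

## Working session

There is one attempt and no reset: what is moved stays moved. The work goes in short steps, Python scripts to look and compute and a tool call to move; the robot and the scene stay as the last step left them, time stands still between calls to the robot, and variables do not carry over. Pictures are saved under pics/ and viewed, about 12 in all and at most 16, crops included, and the job is handed in when it is done.

Besides the shell and the picture viewer there is one more tool, called after "Call:" as name(argument=value, ...), one argument or row to a line, values as JSON. move_arm: Moves the arm, as the interface text tells. Its arguments: {"type":"object","properties":{"steps":{"type":"array"},"newtons":{"type":"number"}},"required":["steps"]}

```bash
ls; mkdir -p pics; python3 - <<'E'
from rig import ctrl
import cv2
s=ctrl.state();print({k:s[k] for k in('clock','tool_pos','tcp_rot','width','wrist_force')})
for n in('top','side'):
    cv2.imwrite(f'pics/{n}0.png',ctrl.snapshot(n)[:,:,::-1]);print(n,ctrl.camera_params(n))
print(ctrl.camera_params('wrist'))
E
```

```text
pics
{'clock': 0.0, 'tool_pos': array([0.13984267, 0.55748323, 0.24485871]), 'tcp_rot': array([[ 2.43267561e-01,  9.69959195e-01, -2.33710019e-04],
       [ 9.69958669e-01, -2.43267673e-01, -1.01008834e-03],
       [-1.03659856e-03,  1.90326678e-05, -9.99999463e-01]]), 'width': 1.0026223246625163, 'wrist_force': array([0.41515212, 0.63040087, 0.12004855])}
top {'fx': 436.16947057567137, 'fy': 436.16947057567137, 'cx': 251.96936952709058, 'cy': 190.55752207581045, 'xyz': array([0.22982376, 0.07396385, 1.36672057]), 'attitude': array([[-0.06117241, -0.97517884,  0.21280075],
       [-0.99811817,  0.06067315, -0.00888212],
       [-0.00424964, -0.21294363, -0.97705524]])}
side {'fx': 373.61168400724256, 'fy': 373.61168400724256, 'cx': 249.06700605963348, 'cy': 198.28035206021016, 'xyz': array([ 0.19934906, -0.81814138,  0.70431082]), 'attitude': array([[ 0.93781405, -0.20861123,  0.27746379],
       [-0.34681229, -0.52842984,  0.77490847],
       [-0.01503446, -0.82294791, -0.56791787]])}
{'fx': 321.0530390015162, 'fy': 321.0530390015162, 'cx': 257.61620754775225, 'cy': 190.66772224237428, 'xyz': array([0.0738267 , 0.5745026 , 0.37323651]), 'attitude': array([[ 0.24363979,  0.93374436,  0.26222342],
       [ 0.96986379, -0.23401549, -0.06783059],
       [-0.00197209,  0.27084723, -0.96262032]])}
```

View pics/top0.png

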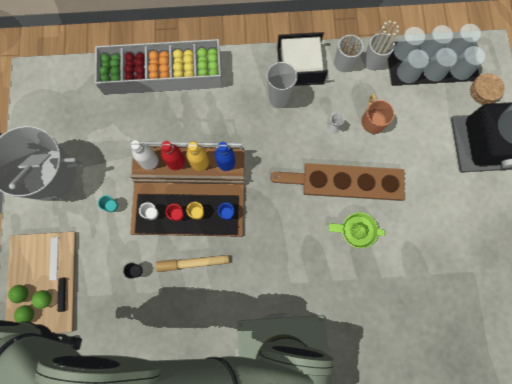

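View pics/side0.png

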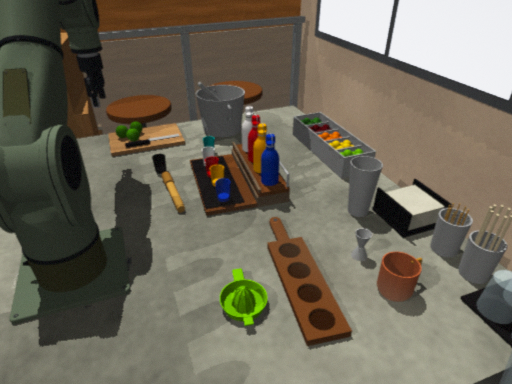

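```bash
cat > h.py <<'E'
import numpy as np, cv2
from rig import ctrl
def plane(cp,uv,z):
    uv=np.atleast_2d(uv).astype(float)
    d=np.c_[(uv[:,0]-cp['cx'])/cp['fx'],(uv[:,1]-cp['cy'])/cp['fy'],np.ones(len(uv))]@np.array(cp['attitude']).T
    t=(z-cp['xyz'][2])/d[:,2]; return (cp['xyz']+t[:,None]*d)[:,:2]
def proj(cp,P):
    p=(np.atleast_2d(P)-cp['xyz'])@np.array(cp['attitude']); return np.c_[p[:,0]/p[:,2]*cp['fx']+cp['cx'],p[:,1]/p[:,2]*cp['fy']+cp['cy']]
E
python3 - <<'E'
from h import *
im=cv2.imread('pics/top0.png');cp=ctrl.camera_params('top')
cv2.imwrite('pics/topA.png',np.hstack([cv2.resize(im[125:245,125:250],None,fx=4,fy=4,interpolation=2)[:, :500]]))
cv2.imwrite('pics/topB.png',cv2.resize(im[155:210,265:415],None,fx=5,fy=5,interpolation=2))
hsv=cv2.cvtColor(im,cv2.COLOR_BGR2HSV)
roi=np.zeros(im.shape[:2],bool);roi[155:210,302:408]=1
m=((hsv[...,2]<75)&roi).astype('u1')
n,l,st,c=cv2.connectedComponentsWithStats(m)
for i in range(1,n):
    if st[i,4]>80:print('well',st[i],c[i].round(1),plane(cp,c[i],.014).round(4))
E
```

```text
well [383 177  15  15 105] [390.8 183.3] [[ 0.5206 -0.3806]]
```

View pics/topA.png

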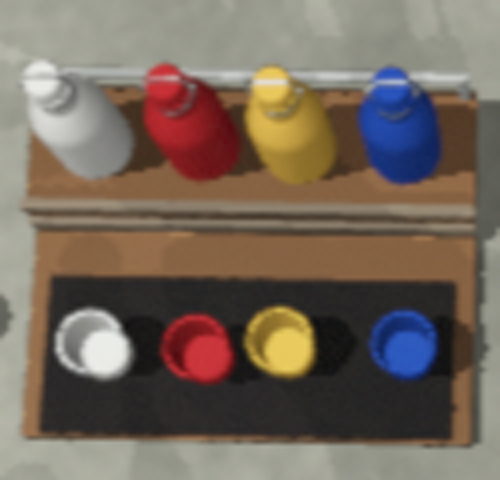

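View pics/topB.png

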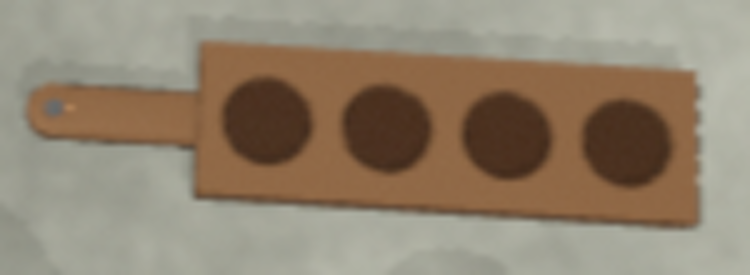

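```bash
cat >> h.py <<'E'
from scipy.optimize import minimize
A=np.linspace(0,2*np.pi,40);C=np.c_[np.cos(A),np.sin(A)]
def hull(cp,x,y,z0=.022):
    P=np.r_[np.c_[C*.020+[x,y],0*A+z0],np.c_[C*.024+[x,y],0*A+z0+.062]]
    return cv2.convexHull(proj(cp,P).astype(np.float32))
def fit(cp,mask,g,z0=.022):
    m=cv2.GaussianBlur(mask.astype(np.float32),(0,0),.7)
    def cost(p):
        r=np.zeros(mask.shape,np.uint8);cv2.fillPoly(r,[np.int32(np.round(hull(cp,*p,z0)*16))],255,cv2.LINE_AA,4)
        return np.abs(cv2.GaussianBlur(r/255.,(0,0),.7)-m).sum()
    r=minimize(cost,g,method='Nelder-Mead',options=dict(initial_simplex=np.array(g)+np.array([[0,0],[.01,0],[0,.01]]),xatol=1e-4))
    return r.x,r.fun
E
python3 - <<'E'
from h import *
im=cv2.imread('pics/top0.png');cp=ctrl.camera_params('top')
hsv=cv2.cvtColor(im,cv2.COLOR_BGR2HSV)
roi=im[196:228,134:241].max(2)>85
full=np.zeros(im.shape[:2],bool);full[196:228,134:241]=roi
n,l,st,c=cv2.connectedComponentsWithStats(full.astype('u1'))
for i in range(1,n):
    if st[i,4]>60:
        g=plane(cp,c[i],.05)[0];print('glass',st[i],c[i].round(1),*fit(cp,l==i,g))
roi=np.zeros(im.shape[:2],bool);roi[168:196,306:404]=1
m=((im[...,2]<110)&roi).astype('u1')
n,l,st,c=cv2.connectedComponentsWithStats(m)
W=[]
for i in range(1,n):
    if st[i,4]>80:w=plane(cp,c[i],.018)[0];W.append(w);print('well',st[i],w.round(4))
# rack corners on lower-step mat from crop (zoom4, off 125)
q=np.array([[52,277],[455,283],[448,437],[40,430]])/4+125
print(plane(cp,q,.022).round(4))
W=np.array(W);print(np.diff(W,axis=0),W.mean(0))
E
```

```text
glass [134 196   4  32  82] [134.9 208.7] [0.49079518 0.41970947] 260.4072482390894
glass [186 201  18  19 259] [194.8 210.1] [0.46298991 0.23809718] 13.525804044529119
glass [138 202  20  18 275] [147.8 210.6] [0.47082409 0.38033233] 18.196042237877748
glass [165 203  18  18 252] [174.  211.8] [0.46230039 0.30127495] 24.068181847614397
glass [217 202  17  18 233] [225.5 210.5] [0.4558416  0.14584216] 19.69564110423575
well [310 171  18  17 247] [ 0.5485 -0.1504]
well [333 172  18  18 243] [ 0.5391 -0.2254]
well [357 173  18  18 246] [ 0.5297 -0.3012]
well [382 175  18  18 245] [ 0.5202 -0.3767]
[[0.5331 0.4211]
 [0.5086 0.1043]
 [0.3877 0.1163]
 [0.4126 0.4311]]
[[-0.00948845 -0.07507197]
 [-0.00931015 -0.07573374]
 [-0.00954399 -0.07553935]] [ 0.53438696 -0.26342061]
```

Call:
move_arm(
  steps=[-0.0114,0.045,0.006,0,0,0.176,1,-0.023,0.091,0.011,0,0,0.351,1,-0.034,0.136,0.017,0,0,0.527,1,-0.046,0.182,0.022,0,0,0.702,1,-0.057,0.227,0.028,0,0,0.878,1,-0.069,0.272,0.034,0,0,1.054,1,-0.08,0.318,0.039,0,0,1.229,1,-0.091,0.363,0.045,0,0,1.405,1],
)

```text
clock: 1.1
tool_pos: [0.471, 0.38, 0.1997]
tcp_rot: [[0.996, -0.086, -0.0], [-0.086, -0.996, -0.001], [-0.0, 0.001, -1.0]]
wrist_force: [-0.4, 0.7, 0.4]
width: 1.004
```

```bash
python3 - <<'E'
from h import *
cp=ctrl.camera_params('wrist');im=ctrl.snapshot('wrist')[:,:,::-1];s=ctrl.state()
print(s['clock'],s['tool_pos'],s['tcp_rot'].round(4),s['qpos'].round(2),s['joint_velocities'].round(3));im=im.copy()
cv2.imwrite('pics/w1raw.png',im)
for p in[(.4708,.3803),(.4623,.3013),(.463,.2381),(.4558,.1458)]:cv2.polylines(im,[np.int32(hull(cp,*p))],True,(0,255,0),1)
cv2.imwrite('pics/w1.png',im)
E
```

```text
1.15 [0.47593458 0.37559185 0.19891622] [[ 0.9949 -0.1004  0.0021]
 [-0.1004 -0.9949 -0.0042]
 [ 0.0025  0.0039 -1.    ]] [-0.87  0.83  0.32  1.43 -0.29  0.93 -0.57] [-0.039 -0.029 -0.03   0.062  0.06  -0.045  0.102]
```

View pics/w1.png

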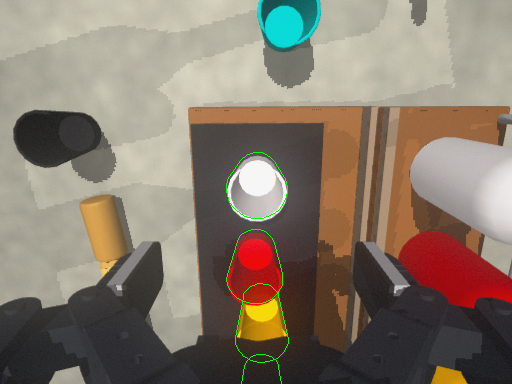

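```bash
cat >> h.py <<'E'
def goto(x,y,z,ux):
    """shift in tool axes and turn so tool x points along ux (2-vector)"""
    s=ctrl.state();R=s['tcp_rot'];z_=np.array([0,0,-1.]);X=np.array([*ux,0])/np.hypot(*ux);T=np.c_[X,np.cross(z_,X),z_]
    rv=cv2.Rodrigues(R.T@T)[0].ravel()
    print('pos',s['tool_pos'].round(4),'shift',(R.T@(np.array([x,y,z])-s['tool_pos'])).round(4),'turn',rv.round(3))
E
python3 - <<'E'
from h import *
for k in range(3): ctrl.snapshot('wrist')
s=ctrl.state();cp=ctrl.camera_params('wrist');im=ctrl.snapshot('wrist')[:,:,::-1].copy()
print(s['clock'],s['tool_pos'],np.abs(s['joint_velocities']).max())
hsv=cv2.cvtColor(im,cv2.COLOR_BGR2HSV);H,S,V=cv2.split(hsv)
ms={'white':(S<60)&(V>90),'red':((H<8)|(H>172))&(S>150)&(V>60),'yellow':(H>18)&(H<35)&(S>120)&(V>70)}
R={'white':(150,225,225,292),'red':(225,310,215,290)}
for k,(a,b,c,d) in R.items():
    m=np.zeros(im.shape[:2],bool);m[a:b,c:d]=ms[k][a:b,c:d]
    p,f=fit(cp,m,{'white':(.4708,.3803),'red':(.4623,.3013)}[k]);print(k,p.round(4),f,m.sum())
E
```

```text
1.3 [0.46995065 0.3804447  0.19946239] 0.029377997266273374
white [0.4706 0.378 ] 70.6040620493283 3123
red [0.4618 0.2983] 228.5343075587249 3083
```

Call:
move_arm(
  steps=[0,0.001,0.04,0,0,0,1,0.001,0.001,0.08,0,0,0,1,0.001,0.001,0.12,0,0,0,1,0.001,0.001,0.147,0,0,0,1,0.001,0.001,0.147,0,0,0,1,0.001,0.001,0.147,0,0,0,-0.5,0.001,0.001,0.147,0,0,0,-0.5,0.001,0.001,0.147,0,0,0,-0.5],
  newtons=40,
)

```text
clock: 2.35
tool_pos: [0.4704, 0.3805, 0.0541]
tcp_rot: [[0.997, -0.078, 0.0], [-0.078, -0.997, 0.0], [0.0, -0.0, -1.0]]
wrist_force: [-1.3, 0.2, 11.6]
width: 0.528
```

Call:
move_arm(
  steps=[0,0,0,0,0,0,-0.5,0,0,0,0,0,0,-0.5,0,0,0,0,0,0,-0.5,0,0,-0.03,0,0,0,-0.5,0,0,-0.07,0,0,0,-0.5,0,0,-0.11,0,0,0,-0.5,0,0,-0.14,0,0,0,-0.5,0,0,-0.14,0,0,0,-0.5],
)

```text
clock: 3.35
tool_pos: [0.4709, 0.3808, 0.196]
tcp_rot: [[0.997, -0.078, 0.003], [-0.078, -0.997, 0.002], [0.002, -0.003, -1.0]]
wrist_force: [-0.6, -0.5, -0.9]
width: 0.529
```

```bash
python3 - <<'E'
from h import *
cv2.imwrite('pics/w2.png',ctrl.snapshot('wrist')[:,:,::-1]);s=ctrl.state();print(s['wrist_force'],s['width'],s['tcp_rot'].round(3))
W=np.array([[.5485,-.1504],[.5391,-.2254],[.5297,-.3012],[.5202,-.3767]])
goto(W[0][0],W[0][1],.19,(.996,-.08))
E
```

```text
[ 0.02487109  0.09932127 -0.47627882] 0.5256951950085272 [[ 0.997 -0.078  0.001]
 [-0.078 -0.997  0.001]
 [ 0.001 -0.001 -1.   ]]
pos [0.4704 0.3805 0.1945] shift [0.1194 0.5232 0.004 ] turn [-0.001 -0.001  0.002]
```

View pics/w2.png

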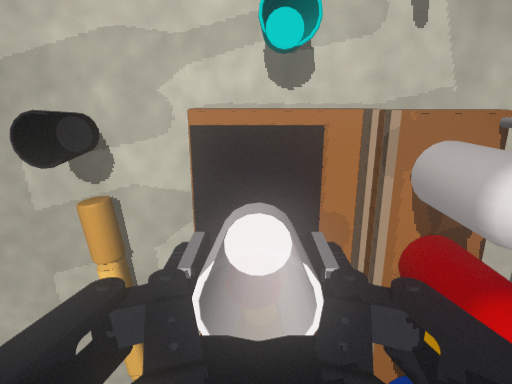

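Call:
move_arm(
  steps=[0,0.03,0,0,0,0,-0.5,0,0.09,0,0,0,0,-0.5,0,0.15,0,0,0,0,-0.5,0.01,0.21,0,0,0,0,-0.5,0.03,0.265,0,0,0,0,-0.5,0.05,0.32,0,0,0,0,-0.5,0.07,0.375,0,0,0,0,-0.5,0.09,0.43,0,0,0,0,-0.5],
)

```text
clock: 4.4
tool_pos: [0.5264, -0.057, 0.1932]
tcp_rot: [[0.997, -0.078, -0.001], [-0.078, -0.997, 0.001], [-0.001, -0.001, -1.0]]
wrist_force: [1.2, -0.2, -0.4]
width: 0.53
```

```bash
python3 - <<'E'
from h import *
goto(.5485,-.1504,.10,(.996,-.08))
E
```

```text
pos [ 0.5264 -0.057   0.1932] shift [0.0294 0.0915 0.093 ] turn [-0.001  0.001  0.002]
```

Call:
move_arm(
  steps=[0.01,0.03,0.01,0,0,0,-0.5,0.02,0.06,0.02,0,0,0,-0.5,0.028,0.085,0.035,0,0,0,-0.5,0.0294,0.0915,0.05,0,0,0,-0.5,0.0294,0.0915,0.053,0,0,0,-0.5,0.0294,0.0915,0.053,0,0,0,-0.5,0.0294,0.0915,0.053,0,0,0,-0.5],
)

```text
clock: 5.28
tool_pos: [0.5488, -0.1497, 0.1405]
tcp_rot: [[0.997, -0.077, 0.0], [-0.077, -0.997, 0.001], [-0.0, -0.001, -1.0]]
wrist_force: [0.0, 0.6, -0.0]
width: 0.531
```

```bash
cat >> h.py <<'E'
def circ(im,cp,x,y,z,r,col=(0,255,0)): cv2.polylines(im,[np.int32(proj(cp,np.c_[C*r+[x,y],0*A+z]))],True,col,1)
E
python3 - <<'E'
from h import *
s=ctrl.state();cp=ctrl.camera_params('wrist');im=ctrl.snapshot('wrist')[:,:,::-1].copy();print(np.abs(s['joint_velocities']).max())
cv2.imwrite('pics/w3raw.png',im)
W=np.array([[.5485,-.1504],[.5391,-.2254],[.5297,-.3012],[.5202,-.3767]])
for w in W: circ(im,cp,*w,.02,.029)
t=s['tool_pos'];circ(im,cp,t[0],t[1],t[2]-.032,.02,(255,0,255));circ(im,cp,t[0],t[1],t[2]+.03,.024,(255,0,255))
cv2.imwrite('pics/w3.png',im);goto(*W[0],.044,(.996,-.08))
E
```

```text
0.005382084939045888
pos [ 0.5487 -0.1499  0.1405] shift [-0.0002  0.0007  0.0965] turn [-0.001 -0.     0.003]
```

View pics/w3.png

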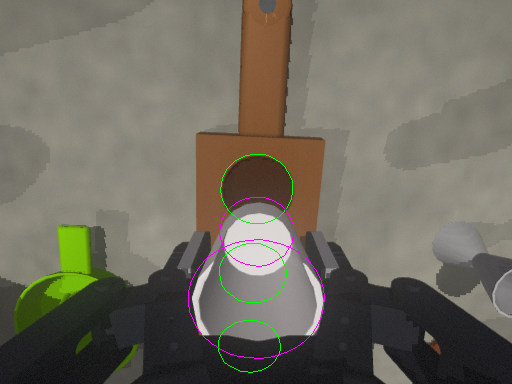

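Call:
move_arm(
  steps=[0,-0.001,0.03,0,0,0,-0.5,0,-0.001,0.06,0,0,0,-0.5,0,-0.001,0.08,0,0,0,-0.5,0,-0.001,0.088,0,0,0,-0.5,0,-0.001,0.092,0,0,0,-0.5,0,-0.001,0.095,0,0,0,-0.5,0,-0.001,0.096,0,0,0,-0.5,0,-0.001,0.097,0,0,0,-0.5],
)

```text
clock: 6.32
tool_pos: [0.5491, -0.1487, 0.0441]
tcp_rot: [[0.997, -0.077, 0.001], [-0.077, -0.997, 0.001], [0.001, -0.001, -1.0]]
wrist_force: [-4.8, 2.2, 22.3]
width: 0.527
```

Call:
move_arm(
  steps=[0,0,-0.001,0,0,0,-0.5,0,0,-0.001,0,0,0,0.3,0,0,-0.001,0,0,0,0.9,0,0,-0.001,0,0,0,0.9,0,0,-0.03,0,0,0,0.9,0,0,-0.08,0,0,0,0.9,0,0,-0.12,0,0,0,0.9,0,0,-0.15,0,0,0,0.9],
)

```text
clock: 7.32
tool_pos: [0.5491, -0.1489, 0.1958]
tcp_rot: [[0.997, -0.077, 0.002], [-0.077, -0.997, 0.001], [0.002, -0.001, -1.0]]
wrist_force: [0.2, 0.3, -0.3]
width: 0.952
```

```bash
python3 - <<'E'
from h import *
s=ctrl.state();print(np.abs(s['joint_velocities']).max());cp=ctrl.camera_params('wrist');im=ctrl.snapshot('wrist')[:,:,::-1].copy()
cv2.polylines(im,[np.int32(hull(cp,.5485,-.1504,.012))],True,(0,255,0),1)
cv2.imwrite('pics/w4.png',im);goto(.462,.302,.195,(.996,-.08))
E
```

```text
0.5726283953242758
pos [ 0.55   -0.1493  0.1989] shift [-0.1227 -0.4432  0.0035] turn [-0.001 -0.006  0.003]
```

View pics/w4.png

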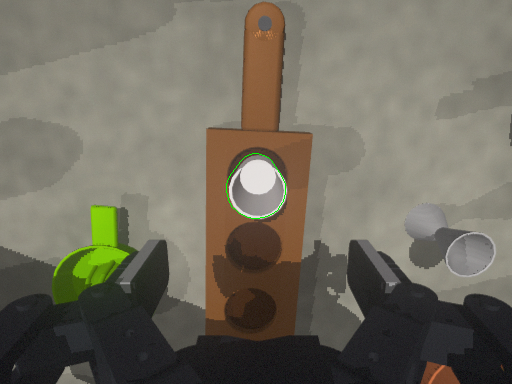

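Call:
move_arm(
  steps=[-0.03,-0.04,0,0,0,0,0.9,-0.07,-0.09,0,0,0,0,0.9,-0.1,-0.145,0,0,0,0,0.9,-0.12,-0.2,0,0,0,0,0.9,-0.123,-0.26,0,0,0,0,0.9,-0.123,-0.32,0,0,0,0,0.9,-0.123,-0.38,0,0,0,0,0.9,-0.123,-0.42,0,0,0,0,0.9],
)

```text
clock: 8.38
tool_pos: [0.4594, 0.2818, 0.1982]
tcp_rot: [[0.997, -0.075, 0.006], [-0.075, -0.997, 0.0], [0.005, -0.001, -1.0]]
wrist_force: [0.9, -0.9, 1.3]
width: 0.953
```

```bash
python3 - <<'E'
from h import *
goto(.462,.300,.052,(.996,-.08))
E
```

```text
pos [0.4594 0.2818 0.1982] shift [ 0.0005 -0.0182  0.1462] turn [-0.001 -0.005  0.005]
```

Call:
move_arm(
  steps=[0.001,-0.018,0,0,-0.005,0.005,0.9,0.001,-0.018,0,0,-0.005,0.005,0.9,0.001,-0.018,0.04,0,-0.005,0.005,0.9,0.001,-0.018,0.08,0,-0.005,0.005,0.9,0.001,-0.018,0.12,0,-0.005,0.005,0.9,0.001,-0.018,0.144,0,-0.005,0.005,0.9,0.001,-0.018,0.144,0,-0.005,0.005,0.9,0.001,-0.018,0.144,0,-0.005,0.005,0.9],
)

```text
clock: 9.38
tool_pos: [0.463, 0.2994, 0.0553]
tcp_rot: [[0.997, -0.081, 0.002], [-0.081, -0.997, 0.001], [0.001, -0.001, -1.0]]
wrist_force: [0.1, -0.4, -0.1]
width: 0.95
```

Call:
move_arm(
  steps=[0,0,0,0,0,0,-0.5,0,0,0,0,0,0,-0.5,0,0,0,0,0,0,-0.5,0,0,0,0,0,0,-0.5,0,0,-0.03,0,0,0,-0.5,0,0,-0.07,0,0,0,-0.5,0,0,-0.11,0,0,0,-0.5,0,0,-0.14,0,0,0,-0.5],
)

```text
clock: 10.38
tool_pos: [0.4628, 0.2993, 0.1972]
tcp_rot: [[0.997, -0.081, 0.003], [-0.081, -0.997, 0.002], [0.002, -0.002, -1.0]]
wrist_force: [0.5, 0.1, -1.4]
width: 0.528
```

```bash
python3 - <<'E'
from h import *
cv2.imwrite('pics/w5.png',ctrl.snapshot('wrist')[:,:,::-1])
goto(.5391,-.2244,.18,(.996,-.08))
E
```

```text
pos [0.4638 0.2997 0.2003] shift [0.1173 0.5164 0.0186] turn [-0.004 -0.006 -0.001]
```

View pics/w5.png

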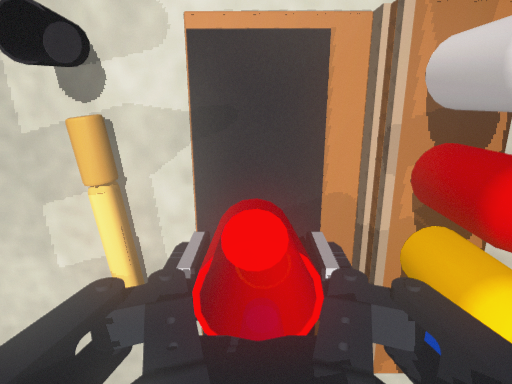

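Call:
move_arm(
  steps=[0,0.03,0,0,0,0,-0.5,0,0.09,0,0,0,0,-0.5,0,0.15,0,0,0,0,-0.5,0.01,0.21,0,0,0,0,-0.5,0.03,0.265,0,0,0,0,-0.5,0.05,0.32,0,0,0,0,-0.5,0.07,0.375,0,0,0,0,-0.5,0.09,0.43,0,0,0,0,-0.5],
)

```text
clock: 11.42
tool_pos: [0.519, -0.1381, 0.1991]
tcp_rot: [[0.997, -0.081, 0.006], [-0.081, -0.997, 0.004], [0.006, -0.005, -1.0]]
wrist_force: [1.4, 1.5, 0.2]
width: 0.526
```

```bash
python3 - <<'E'
from h import *
goto(.5391,-.2244,.14,(.996,-.08))
E
```

```text
pos [ 0.519  -0.1381  0.1991] shift [0.0266 0.0847 0.0588] turn [-0.005 -0.006 -0.001]
```

Call:
move_arm(
  steps=[0.01,0.03,0,-0.005,-0.006,0,-0.5,0.02,0.06,0,-0.005,-0.006,0,-0.5,0.0266,0.0847,0,-0.005,-0.006,0,-0.5,0.0266,0.0847,0.02,-0.005,-0.006,0,-0.5,0.0266,0.0847,0.05,-0.005,-0.006,0,-0.5,0.0266,0.0847,0.059,-0.005,-0.006,0,-0.5,0.0266,0.0847,0.059,-0.005,-0.006,0,-0.5],
)

```text
clock: 12.3
tool_pos: [0.539, -0.2245, 0.14]
tcp_rot: [[0.997, -0.081, -0.0], [-0.081, -0.997, -0.0], [-0.0, 0.001, -1.0]]
wrist_force: [-0.7, -0.1, -0.1]
width: 0.529
```

```bash
python3 - <<'E'
from h import *
goto(.5391,-.2244,.045,(.996,-.08))
E
```

```text
pos [ 0.539  -0.2245  0.14  ] shift [ 0.0001 -0.0001  0.095 ] turn [ 0.001  0.    -0.001]
```

Call:
move_arm(
  steps=[0,0,0.03,0,0,0,-0.5,0,0,0.06,0,0,0,-0.5,0,0,0.08,0,0,0,-0.5,0,0,0.087,0,0,0,-0.5,0,0,0.091,0,0,0,-0.5,0,0,0.093,0,0,0,-0.5,0,0,0.095,0,0,0,-0.5,0,0,0.095,0,0,0,-0.5],
)

```text
clock: 13.3
tool_pos: [0.5393, -0.2248, 0.0461]
tcp_rot: [[0.997, -0.081, 0.001], [-0.081, -0.997, -0.001], [0.001, 0.001, -1.0]]
wrist_force: [-4.5, 0.4, 13.1]
width: 0.529
```

Contact (13 N); release and rise.

Call:
move_arm(
  steps=[0,0,0,0,0,0,-0.5,0,0,0,0,0,0,0.3,0,0,0,0,0,0,0.9,0,0,0,0,0,0,0.9,0,0,-0.03,0,0,0,0.9,0,0,-0.08,0,0,0,0.9,0,0,-0.12,0,0,0,0.9,0,0,-0.15,0,0,0,0.9],
)

```text
clock: 14.3
tool_pos: [0.5393, -0.2247, 0.198]
tcp_rot: [[0.997, -0.081, 0.002], [-0.081, -0.997, -0.001], [0.002, 0.001, -1.0]]
wrist_force: [-0.5, -0.6, 0.1]
width: 0.949
```

```bash
python3 - <<'E'
from h import *
cv2.imwrite('pics/w6.png',ctrl.snapshot('wrist')[:,:,::-1]);goto(.4628,.237,.197,(.996,-.08))
E
```

```text
pos [ 0.5402 -0.2252  0.2011] shift [-0.1146 -0.4544  0.0023] turn [ 0.002 -0.006 -0.001]
```

View pics/w6.png

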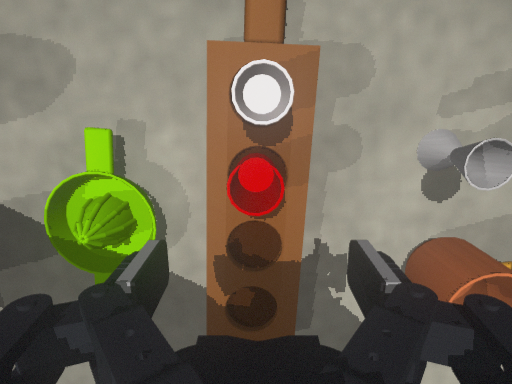

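White and red both sit upright in wells 1 and 2. Now yellow.

Call:
move_arm(
  steps=[-0.03,-0.04,0,0,0,0,0.9,-0.07,-0.09,0,0,0,0,0.9,-0.1,-0.145,0,0,0,0,0.9,-0.114,-0.2,0,0,0,0,0.9,-0.114,-0.26,0,0,0,0,0.9,-0.114,-0.32,0,0,0,0,0.9,-0.114,-0.38,0,0,0,0,0.9,-0.114,-0.43,0,0,0,0,0.9],
)

```text
clock: 15.35
tool_pos: [0.4611, 0.2151, 0.1993]
tcp_rot: [[0.997, -0.08, 0.005], [-0.08, -0.997, -0.003], [0.006, 0.002, -1.0]]
wrist_force: [1.3, -1.0, 0.1]
width: 0.949
```

```bash
python3 - <<'E'
from h import *
goto(.4628,.237,.052,(.996,-.08))
E
```

```text
pos [0.4611 0.2151 0.1993] shift [-0.0009 -0.0223  0.1472] turn [ 0.002 -0.006  0.   ]
```

Call:
move_arm(
  steps=[-0.001,-0.022,0,0,-0.006,0,0.9,-0.001,-0.022,0,0,-0.006,0,0.9,-0.001,-0.022,0.04,0,-0.006,0,0.9,-0.001,-0.022,0.08,0,-0.006,0,0.9,-0.001,-0.022,0.12,0,-0.006,0,0.9,-0.001,-0.022,0.145,0,-0.006,0,0.9,-0.001,-0.022,0.145,0,-0.006,0,0.9,-0.001,-0.022,0.145,0,-0.006,0,0.9],
)

```text
clock: 16.35
tool_pos: [0.4631, 0.2363, 0.0552]
tcp_rot: [[0.997, -0.08, 0.0], [-0.08, -0.997, -0.002], [0.001, 0.002, -1.0]]
wrist_force: [-0.2, 0.1, 0.2]
width: 0.95
```

Call:
move_arm(
  steps=[0,0,0,0,0,0,-0.5,0,0,0,0,0,0,-0.5,0,0,0,0,0,0,-0.5,0,0,0,0,0,0,-0.5,0,0,-0.03,0,0,0,-0.5,0,0,-0.07,0,0,0,-0.5,0,0,-0.11,0,0,0,-0.5,0,0,-0.14,0,0,0,-0.5],
)

```text
clock: 17.35
tool_pos: [0.4631, 0.2367, 0.1972]
tcp_rot: [[0.997, -0.08, 0.001], [-0.08, -0.997, -0.001], [0.002, 0.001, -1.0]]
wrist_force: [0.2, -0.5, -0.7]
width: 0.531
```

```bash
python3 - <<'E'
from h import *
cv2.imwrite('pics/w7.png',ctrl.snapshot('wrist')[:,:,::-1])
goto(.5297,-.3005,.197,(.996,-.08))
E
```

```text
pos [0.464  0.237  0.2001] shift [0.1086 0.5305 0.0032] turn [-0.001 -0.005 -0.   ]
```

View pics/w7.png

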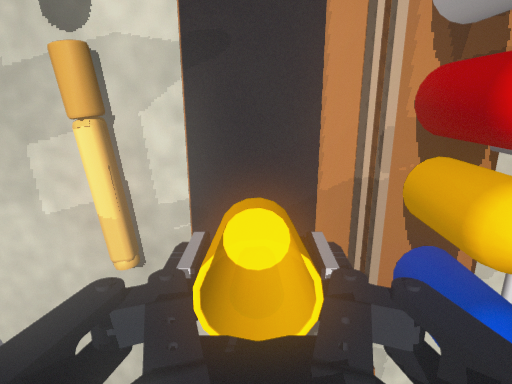

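Yellow held upright, centred between the pads like the others.

Call:
move_arm(
  steps=[0,0.03,0,0,0,0,-0.5,0,0.09,0,0,0,0,-0.5,0,0.15,0,0,0,0,-0.5,0.01,0.21,0,0,0,0,-0.5,0.03,0.265,0,0,0,0,-0.5,0.05,0.32,0,0,0,0,-0.5,0.07,0.375,0,0,0,0,-0.5,0.09,0.43,0,0,0,0,-0.5],
)

```text
clock: 18.4
tool_pos: [0.5194, -0.2008, 0.2004]
tcp_rot: [[0.997, -0.08, 0.005], [-0.08, -0.997, 0.0], [0.005, -0.001, -1.0]]
wrist_force: [1.4, 0.5, -0.6]
width: 0.528
```

```bash
python3 - <<'E'
from h import *
goto(.5297,-.3005,.14,(.996,-.08))
E
```

```text
pos [ 0.5194 -0.2008  0.2004] shift [0.018  0.0986 0.0604] turn [-0.001 -0.005 -0.   ]
```

Call:
move_arm(
  steps=[0.006,0.035,0,-0.001,-0.005,0,-0.5,0.012,0.07,0,-0.001,-0.005,0,-0.5,0.018,0.0986,0,-0.001,-0.005,0,-0.5,0.018,0.0986,0.02,-0.001,-0.005,0,-0.5,0.018,0.0986,0.05,-0.001,-0.005,0,-0.5,0.018,0.0986,0.06,-0.001,-0.005,0,-0.5,0.018,0.0986,0.06,-0.001,-0.005,0,-0.5],
)

```text
clock: 19.27
tool_pos: [0.5297, -0.3004, 0.1405]
tcp_rot: [[0.997, -0.08, -0.0], [-0.08, -0.997, -0.0], [-0.0, 0.0, -1.0]]
wrist_force: [0.6, -0.1, -0.0]
width: 0.527
```

```bash
python3 - <<'E'
from h import *
goto(.5297,-.3005,.045,(.996,-.08))
E
```

```text
pos [ 0.5297 -0.3004  0.1405] shift [0.0001 0.0001 0.0955] turn [ 0.  0. -0.]
```

Call:
move_arm(
  steps=[0,0,0.03,0,0,0,-0.5,0,0,0.06,0,0,0,-0.5,0,0,0.08,0,0,0,-0.5,0,0,0.087,0,0,0,-0.5,0,0,0.091,0,0,0,-0.5,0,0,0.093,0,0,0,-0.5,0,0,0.095,0,0,0,-0.5,0,0,0.0955,0,0,0,-0.5],
)

```text
clock: 20.27
tool_pos: [0.5299, -0.3008, 0.0461]
tcp_rot: [[0.997, -0.08, 0.001], [-0.08, -0.997, -0.001], [0.001, 0.001, -1.0]]
wrist_force: [-4.1, 2.2, 20.3]
width: 0.528
```

Call:
move_arm(
  steps=[0,0,0,0,0,0,-0.5,0,0,0,0,0,0,0.3,0,0,0,0,0,0,0.9,0,0,0,0,0,0,0.9,0,0,-0.03,0,0,0,0.9,0,0,-0.08,0,0,0,0.9,0,0,-0.12,0,0,0,0.9,0,0,-0.15,0,0,0,0.9],
)

```text
clock: 21.28
tool_pos: [0.53, -0.3007, 0.198]
tcp_rot: [[0.997, -0.08, 0.002], [-0.08, -0.997, -0.001], [0.002, 0.001, -1.0]]
wrist_force: [-0.7, -0.5, -0.1]
width: 0.952
```

```bash
python3 - <<'E'
from h import *
goto(.456,.145,.197,(.996,-.08))
E
```

```text
pos [ 0.53   -0.3007  0.198 ] shift [-1.095e-01 -4.383e-01  3.000e-04] turn [ 0.001 -0.002 -0.   ]
```

Call:
move_arm(
  steps=[-0.03,-0.04,0,0,0,0,0.9,-0.07,-0.09,0,0,0,0,0.9,-0.1,-0.145,0,0,0,0,0.9,-0.11,-0.2,0,0,0,0,0.9,-0.11,-0.26,0,0,0,0,0.9,-0.11,-0.32,0,0,0,0,0.9,-0.11,-0.375,0,0,0,0,0.9,-0.11,-0.42,0,0,0,0,0.9],
)

```text
clock: 22.28
tool_pos: [0.4539, 0.1291, 0.1973]
tcp_rot: [[0.997, -0.079, 0.002], [-0.079, -0.997, -0.001], [0.002, 0.001, -1.0]]
wrist_force: [0.8, -0.8, 1.0]
width: 0.945
```

```bash
python3 - <<'E'
from h import *
goto(.456,.145,.052,(.996,-.08))
E
```

```text
pos [0.4539 0.1291 0.1973] shift [ 0.0005 -0.0162  0.1453] turn [ 0.001 -0.002  0.001]
```

Call:
move_arm(
  steps=[0.0005,-0.016,0,0,-0.002,0,0.9,0.0005,-0.016,0,0,-0.002,0,0.9,0.0005,-0.016,0.04,0,-0.002,0,0.9,0.0005,-0.016,0.08,0,-0.002,0,0.9,0.0005,-0.016,0.12,0,-0.002,0,0.9,0.0005,-0.016,0.143,0,-0.002,0,0.9,0.0005,-0.016,0.143,0,-0.002,0,0.9,0.0005,-0.016,0.143,0,-0.002,0,0.9],
)

```text
clock: 23.28
tool_pos: [0.4564, 0.1441, 0.0553]
tcp_rot: [[0.997, -0.08, 0.001], [-0.08, -0.997, -0.001], [0.001, 0.001, -1.0]]
wrist_force: [0.5, -0.2, 0.2]
width: 0.952
```

Call:
move_arm(
  steps=[0,0,0,0,0,0,-0.5,0,0,0,0,0,0,-0.5,0,0,0,0,0,0,-0.5,0,0,0,0,0,0,-0.5,0,0,-0.03,0,0,0,-0.5,0,0,-0.07,0,0,0,-0.5,0,0,-0.11,0,0,0,-0.5,0,0,-0.14,0,0,0,-0.5],
)

```text
clock: 24.28
tool_pos: [0.4562, 0.1443, 0.1971]
tcp_rot: [[0.997, -0.08, 0.002], [-0.08, -0.997, -0.0], [0.002, 0.0, -1.0]]
wrist_force: [0.5, 0.6, -1.4]
width: 0.532
```

```bash
python3 - <<'E'
from h import *
cv2.imwrite('pics/w8.png',ctrl.snapshot('wrist')[:,:,::-1])
goto(.5202,-.376,.197,(.996,-.08))
E
```

```text
pos [0.4571 0.1445 0.1998] shift [0.1046 0.5137 0.0028] turn [-0.001 -0.005 -0.   ]
```

View pics/w8.png

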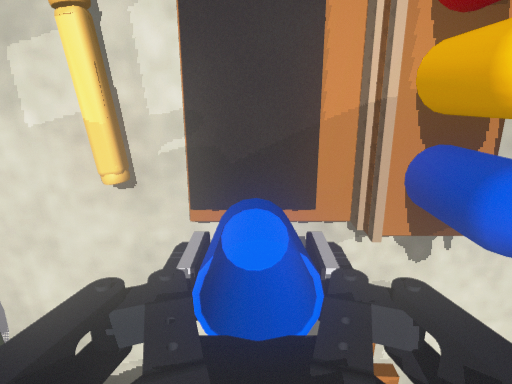

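Blue held upright.

Call:
move_arm(
  steps=[0,0.03,0,0,0,0,-0.5,0,0.09,0,0,0,0,-0.5,0,0.15,0,0,0,0,-0.5,0.01,0.21,0,0,0,0,-0.5,0.03,0.265,0,0,0,0,-0.5,0.05,0.32,0,0,0,0,-0.5,0.07,0.375,0,0,0,0,-0.5,0.09,0.43,0,0,0,0,-0.5],
)

```text
clock: 25.32
tool_pos: [0.5125, -0.2932, 0.2]
tcp_rot: [[0.997, -0.08, 0.005], [-0.08, -0.997, 0.001], [0.005, -0.001, -1.0]]
wrist_force: [1.1, 1.0, -0.4]
width: 0.528
```

```bash
python3 - <<'E'
from h import *
goto(.5202,-.376,.14,(.996,-.08))
E
```

```text
pos [ 0.5125 -0.2932  0.2   ] shift [0.014  0.082  0.0599] turn [-0.001 -0.005 -0.   ]
```

Call:
move_arm(
  steps=[0.005,0.03,0,-0.001,-0.005,0,-0.5,0.01,0.06,0,-0.001,-0.005,0,-0.5,0.014,0.082,0,-0.001,-0.005,0,-0.5,0.014,0.082,0.02,-0.001,-0.005,0,-0.5,0.014,0.082,0.05,-0.001,-0.005,0,-0.5,0.014,0.082,0.06,-0.001,-0.005,0,-0.5,0.014,0.082,0.06,-0.001,-0.005,0,-0.5],
)

```text
clock: 26.2
tool_pos: [0.5202, -0.376, 0.14]
tcp_rot: [[0.997, -0.08, -0.0], [-0.08, -0.997, 0.0], [-0.0, -0.0, -1.0]]
wrist_force: [-0.2, -0.8, -0.4]
width: 0.533
```

```bash
python3 - <<'E'
from h import *
goto(.5202,-.376,.045,(.996,-.08))
E
```

```text
pos [ 0.5202 -0.376   0.14  ] shift [0.     0.0001 0.095 ] turn [-0.  0.  0.]
```

Call:
move_arm(
  steps=[0,0,0.03,0,0,0,-0.5,0,0,0.06,0,0,0,-0.5,0,0,0.08,0,0,0,-0.5,0,0,0.087,0,0,0,-0.5,0,0,0.091,0,0,0,-0.5,0,0,0.093,0,0,0,-0.5,0,0,0.095,0,0,0,-0.5,0,0,0.095,0,0,0,-0.5],
)

```text
clock: 27.2
tool_pos: [0.5204, -0.3764, 0.0462]
tcp_rot: [[0.997, -0.08, 0.001], [-0.08, -0.997, -0.001], [0.001, 0.0, -1.0]]
wrist_force: [-3.1, 1.8, 11.8]
width: 0.53
```

Call:
move_arm(
  steps=[0,0,0,0,0,0,-0.5,0,0,0,0,0,0,0.3,0,0,0,0,0,0,0.9,0,0,0,0,0,0,0.9,0,0,-0.03,0,0,0,0.9,0,0,-0.08,0,0,0,0.9,0,0,-0.12,0,0,0,0.9,0,0,-0.15,0,0,0,0.9],
)

```text
clock: 28.2
tool_pos: [0.5204, -0.3764, 0.198]
tcp_rot: [[0.997, -0.08, 0.002], [-0.08, -0.997, -0.001], [0.002, 0.001, -1.0]]
wrist_force: [-0.7, 0.3, -0.6]
width: 0.949
```

Call:
move_arm(
  steps=[0,0,-0.04,0,0,0,0.9,-0.05,0,-0.05,0,0,0,0.9,-0.08,0,-0.05,0,0,0,0.9,-0.08,0,-0.05,0,0,0,0.9,-0.08,0,-0.05,0,0,0,0.9],
)

```text
clock: 28.82
tool_pos: [0.4412, -0.3699, 0.2479]
tcp_rot: [[0.997, -0.08, 0.002], [-0.08, -0.997, -0.001], [0.002, 0.001, -1.0]]
wrist_force: [0.0, -0.6, 0.5]
width: 0.952
```

```bash
python3 - <<'E'
from h import *
a=ctrl.snapshot('top')[:,:,::-1];b=ctrl.snapshot('side')[:,:,::-1]
cv2.imwrite('pics/end.png',np.hstack([cv2.resize(a[120:250,120:420],(400,173)),cv2.resize(b[60:350,150:400],(400,464))[:173]]) if 0 else np.vstack([cv2.resize(a[130:240,120:420],(600,220)),cv2.resize(b[90:350,150:400],(600,624))[:, :600][:380]]))
cv2.imwrite('pics/wend.png',ctrl.snapshot('wrist')[:,:,::-1]);cv2.imwrite('pics/send.png',b)
E
```

```text
(no output)
```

View pics/end.png

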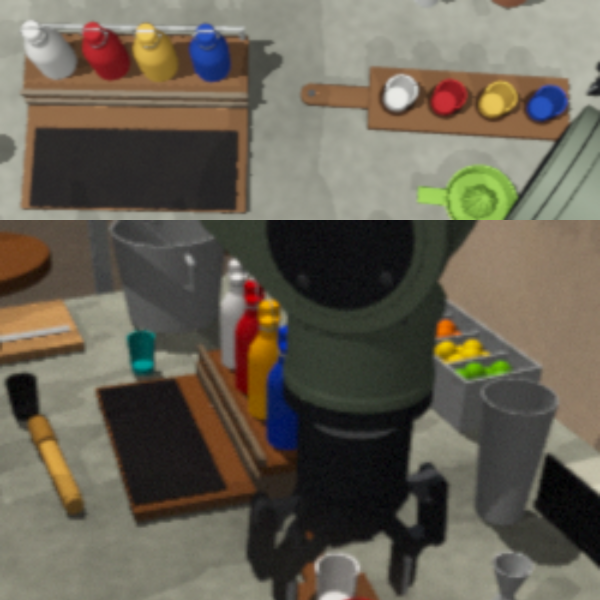

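View pics/send.png

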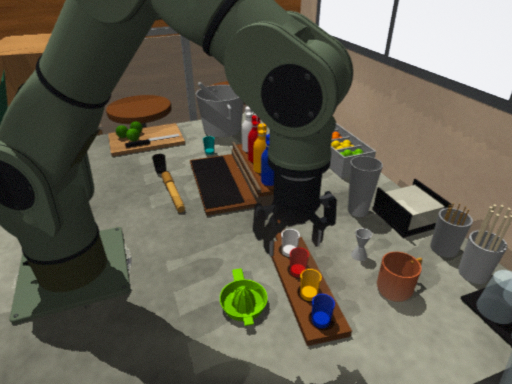

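```bash
python3 - <<'E'
from rig import ctrl
print(ctrl.hand_in())
E
```

```text
the job is handed in; nothing more can be done
None
```

The four glasses are on the flight paddle, one upright in each well. From the handle end they run white, red, yellow, blue, the same left-to-right order as on the rack. I lowered each glass until it touched the well floor (about 12–22 N at the wrist), let go, and backed the gripper away. The run took about 29 s of the 128 s allowed.

The last top and side pictures show every glass upright in its well, all four bottles still standing on the rack, and the gripper clear of everything. None of my checks failed. The top-view and close-up position estimates for the white and red glasses differed by 2–3 mm, well inside the 9 mm clearance in the wells. The hand-in gave no verdict.

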